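Set the sprung tweezers to the gauge gap

TASK

Slide the yellow gauge plate, red lines first, into the slot of the aluminium holder until it stops against the end, and let go of it. Then pick up the sprung tweezers with the blue grips, squeeze them so that the gap between the tips is the 12 mm marked by the two red lines, and hold the tips steady just above the two lines (within 2 cm over the plate but not touching it, tweezers level, one tip over each line). The program finishes while still holding the tweezers there, squeezed to that gap; leave the black sleeve, the tin and the marker where they are.

Things in the scene. Friction and masses are not known exactly. Their poses are not given: they have to be found in the camera images.
- slot_holder: Aluminium U-shaped holder fixed to the bench, 104 x 90 x 13 mm. x axis = push-in direction; origin on the bench = the plate's origin when home. Slot 63 mm wide between rails (outer faces y = +-44 mm), lips 5 mm in over each side, 9 mm free under them; its floor is the bench. Mouth at x = -9 mm, flared guides out to x = -27 mm, end stop face at x = +65 mm.
- gauge_plate: Yellow plate 130 (x) x 60 (y) x 6 mm, about 0.2 kg, flat on the bench; origin centre of underside, +x end enters the slot. Upright black grip centred at x = -45 mm, y = 0: 14 mm thick along x (grip it across this), 40 mm along y, top 41 mm above the bench.
- gauge_mark (a point): Point on the plate's top face midway between the two red lines (plate frame 30, 0, 6 mm). The lines run parallel to the plate's y, 36 mm long, 3 mm wide, centred at plate x = 22.5 and 37.5 mm, 12 mm clear between them.
- tweezers: Steel sprung tweezers, 206 mm long, 16 mm tall, about 70 g, lying flat. Origin on the underside midway between the two blue grips (32 mm long in x, 16 mm tall); +x to the tips (x = 80 mm), joined rear end at x = -126 mm. Arms open along y. Outer faces of the grips are 43 mm apart released; 30 mm apart (then parallel) at the marked 12 mm tip gap.
- tweezers_tips (a point): Point midway between the two tips (tweezers frame 80, 0, 8 mm), moves with the tweezers' body; the underside of the tips is 3.5 mm below it.
- tip_left (a point): Inner face of the +y tip end. Each arm is hinged at tweezers x = -110 mm and mirrors the other; the tip gap (tip_left to tip_right) is 35 mm released and changes 1.73 mm per mm of grip spacing.
- tip_right (a point): Inner face of the -y tip end. The arms' spring pushes each grip outwards with about 3 N released and 6 N at the marked gap; a grip limit of 20 N or more lets the fingers reach the opening asked for.
- sleeve: Bystander: black upright cylinder, 21 mm diameter, 76 mm tall, loose; origin at the centre of its underside.
- tin: Bystander: round tin with red lid, 68 mm diameter, 42 mm tall, loose; origin at the centre of its underside.
- marker: Bystander: white marker with blue cap, 131 x 16 mm, lying loose along its y axis; origin under its centre.

How it is judged:
On the way, in this order (a step that is already met when the one before it is completed fails the run):
1. the gauge plate is fully home in the slot and the fingers have let go of it (x of gauge_mark in the frame of slot_holder above 0.02 m and x of gauge_plate in the frame of slot_holder between -0.004 and 0.004 m and y of gauge_plate in the frame of slot_holder between -0.004 and 0.004 m and angle between the x axis of gauge_plate and the x axis of slot_holder, either way round below 0.06 rad and angle between gauge_plate's own z axis and vertical below 0.05 rad and contact force between the fingers and gauge_plate below 0.1 N), for 0.3 s.
2. the tweezers are lifted off the bench in the fingers (height (world z) of tweezers above 0.01 m and contact force between the fingers and tweezers above 1 N), for 0.3 s.
At the end, for the whole second after the job is handed in: plate home (4 mm, 0.06 rad); tweezers held in the fingers, at rest, touching neither plate nor holder, tip gap 9.5 to 14.5 mm, level and along the lines to 0.2 rad, tips centred between the lines to 6 mm (15 mm along them) and at most 2 cm over the plate (x of gauge_mark in the frame of slot_holder above 0.02 m and x of gauge_plate in the frame of slot_holder between -0.004 and 0.004 m and y of gauge_plate in the frame of slot_holder between -0.004 and 0.004 m and angle between the x axis of gauge_plate and the x axis of slot_holder, either way round below 0.06 rad and angle between gauge_plate's own z axis and vertical below 0.05 rad and distance between tip_left and tip_right between 0.0095 and 0.0145 m and x of tweezers_tips in the frame of gauge_plate between 0.024 and 0.036 m and y of tweezers_tips in the frame of gauge_plate between -0.015 and 0.015 m and z of tweezers_tips in the frame of gauge_plate below 0.031 m and angle between the x axis of tweezers and the y axis of gauge_plate, either way round below 0.2 rad and angle between tweezers's own z axis and vertical below 0.2 rad and height (world z) of tweezers above 0.01 m and contact force between tweezers and gauge_plate below 0.1 N and contact force between tweezers and slot_holder below 0.1 N and contact force between the fingers and tweezers above 2 N and linear speed of tweezers below 0.02 m/s); the arm keeps its last pose, push and grip.
It fails at once if the black sleeve is knocked or shifted by more than 20 mm (distance of sleeve from where it was at the start of the episode above 0.02 m or angle between sleeve's own z axis and vertical above 0.5 rad).
It fails at once if the tin is knocked or shifted by more than 20 mm (distance of tin from where it was at the start of the episode above 0.02 m).
It fails at once if the marker is knocked or shifted by more than 20 mm (distance of marker from where it was at the start of the episode above 0.02 m).
It also fails if it takes over 58 s, if anything falls off the work surface, if the arm or the gripper's body presses on something with over 40 N, if the wrist force passes 120 N, or if a joint passes its speed limit or range.

ROBOT

A 7-joint arm with a two-finger parallel gripper is mounted at the origin on the work surface; the furniture and walls round the work are solid. World frame = base frame: x ahead of the robot, y to its left, z up, the work surface at z = 0. Lengths are in m, angles in rad, forces in N, time in s.
With the tool pointing down it reaches from about 0.425 to 0.875 m from the base axis. Payload 4.7 kg.
Tool frame: the origin (TCP) lies where the fingers leave the gripper's body, on its centre line; the fingertips stand 70 mm ahead of it and the grasp point (between the pads) lies 51 mm ahead of it; z points along the fingers, y is the line along which they close (so a half turn about z gives the same grasp; the last joint's range is limited). The gripper opens to 87 mm and grips with 3 to 60 N. Pads are 19 mm wide; open, the fingers measure 117 mm over their backs; the gripper's body (75 mm by 190 mm) begins 51 mm behind the grasp point.
Start: joints at [1.357, 0.321, -0.07, 1.45, 0.023, 1.371, -0.057], TCP at [0.147, -0.633, 0.292] pointing down, gripper open.
Joint ranges: [-2.86, 2.86], [-0.3, 2.09], [-1.38, 1.24], [0.06, 2.45], [-1.56, 4.7], [0.09, 2.05], [-2.69, 2.69]. Speed limits (rad/s): [2.57, 2.57, 3.14, 3.14, 3.14, 3.14, 3.14].

INTERFACE

Orientations are given as a rotation vector (axis times angle).
In Python, from bench import get_state, get_image, get_calibration, close_job gives the robot as it stands.
- The arm moves only by the tool send_rows, never from a script. Its argument "rows" is a list of rows, each an object of numbers: "hand": the finger opening in mm, from 0 to 87; "x", "y", "z": the shift along the world's x, y, z in mm; "roll": the turn about the world's z in degrees. A call has 1 to 10 rows; each row shifts and turns the commanded pose from where the row before left it; what a row does not reach is not made up. A row lasts 1/10 s, in which the tool goes at most 50 mm and 8.59 degrees, less where a joint would pass 70% of its speed; a pose out of reach is approached as far as the arm can. A call is refused whole if a number of a shift passes 50 or a number of a turn 8.59, either way. A call with a gripper value outside its range is refused whole. The fingers move at their own pace and stop on an object; "force" is the grip in N (left out, the last holds). Time passes only in rows, so rows that do not move let the fingers close. It gives the time, the measured TCP pose, the force, the opening and the grip force at its end, in the units of the state.
- get_state(): the state, without advancing time (a new reading comes with each control period).
- get_image(name): name is "scene" or "top" or "wrist"; returns the picture (400x640x3 uint8, blue, green, red); there is no depth.
- get_calibration(name): a dict with "mtx" (3x3 intrinsics, pixels), "world_from_camera" (4x4, takes a point from camera to world coordinates). Camera axes: x right, y down, z forward; pixel columns grow to the right and rows downward; lengths in m; the calibration is good to about 2 mm. A picture is of the moment at which its call begins: read the wrist's pose just before it. get_calibration takes no time and is no camera call; for the wrist camera it gives the pose at the moment of the call.
- close_job(): hands the job in; it is judged then, once.
The state is a dict: "time": time; "joint_positions": joint angles; "qd": joint speeds; "joint_torque": joint torques, N m; "position": TCP position; "tool_rot": TCP orientation; "ft_force": force on the tool from outside, world axes, zero at the start; "torque": the same for the moment, N m; "grip_width": opening from 0.0 (shut) to 1.0 (fully open); "grip_force": force on a finger pad.
Only numpy, scipy, OpenCV 4.12 (cv2) and the standard library are available. Lean on these libraries where they do the work, as an engineer would, in place of code of your own. Each camera call takes 0.05 s, during which the arm holds its last target. There are 200 camera calls.

## Working session

There is one attempt and no reset: what is moved stays moved. The work goes in short steps, Python scripts to look and compute and a tool call to move; the robot and the scene stay as the last step left them, time stands still between calls to the robot, and variables do not carry over. Pictures are saved under pics/ and viewed, at most 10 in all, crops included, and the job is handed in when it is done.

Besides the shell and the picture viewer there is one more tool, called by a JSON object that holds its "method" and its "body". send_rows: Moves the arm, as the interface text tells. Its arguments: {"type":"object","properties":{"rows":{"type":"array","items":{"type":"object","properties":{"hand":{"type":"number"},"x":{"type":"number"},"y":{"type":"number"},"z":{"type":"number"},"roll":{"type":"number"}}}},"force":{"type":"number"}},"required":["rows"]}

```bash
mkdir -p pics; cat > h.py <<'E'
import numpy as np, cv2
from bench import *
def shot(n,f):
    im=get_image(n); cv2.imwrite('pics/'+f,im); return im
def ray(n,uv,z,cal=None):
    c=cal or get_calibration(n); K=np.array(c['mtx']);T=np.array(c['world_from_camera'])
    uv=np.atleast_2d(np.array(uv,float))
    d=np.c_[uv,np.ones(len(uv))]@np.linalg.inv(K).T@T[:3,:3].T
    o=T[:3,3]; return o+d*((z-o[2])/d[:,2])[:,None]
E
python3 - <<'E'
from h import *
s=get_state();print(s)
a=shot('top','top0.png');b=shot('scene','scene0.png');c=get_calibration('top')
print(c)
E
```

```text
{'time': 0.0, 'joint_positions': array([ 1.35713547,  0.32179381, -0.07012227,  1.45166853,  0.02260696,
        1.37079362, -0.05690347]), 'qd': array([ 0.00022313, -0.00069755, -0.00019423,  0.00016633,  0.00011512,
       -0.00134754,  0.00172327]), 'joint_torque': array([-1.03462600e-03, -4.91289318e+01, -4.04264303e-01, -3.12529850e+01,
       -6.37701130e-02,  4.36935062e-02,  1.88181325e-04]), 'position': array([ 0.14665121, -0.63280971,  0.29118388]), 'tool_rot': array([-3.11939345e+00, -3.56882598e-01,  4.79834436e-04]), 'ft_force': array([-0.21120035,  0.6408946 ,  0.44280046]), 'torque': array([0.05054731, 0.00555156, 0.00547439]), 'grip_force': 0.0, 'grip_width': 1.0020024001838443}
{'mtx': array([[446.88374803,   0.        , 321.93527383],
       [  0.        , 446.88374803, 194.61494675],
       [  0.        ,   0.        ,   1.        ]]), 'world_from_camera': array([[ 0.00163549, -0.97351785,  0.22860517,  0.26800927],
       [-0.99999462, -0.00224203, -0.00239354,  0.05054924],
       [ 0.00284269, -0.22860003, -0.97351628,  1.46742899],
       [ 0.        ,  0.        ,  0.        ,  1.        ]])}
```

View pics/top0.png

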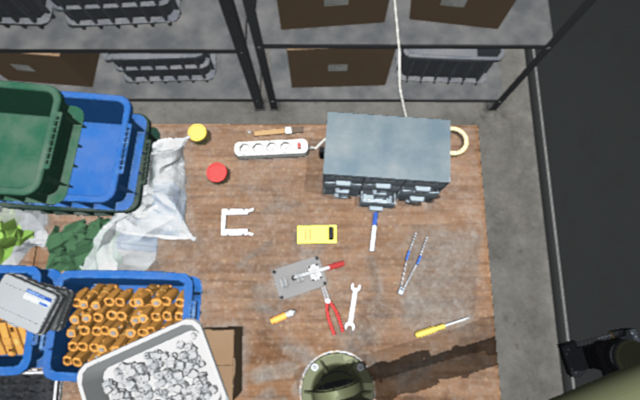

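View pics/scene0.png

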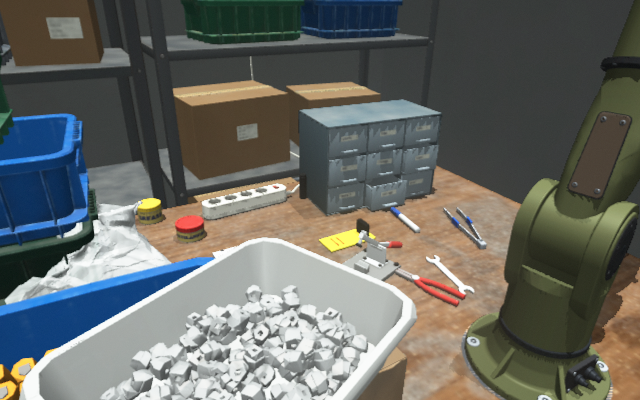

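Top view: the holder is at (237,222) with its mouth facing right. The plate is at (317,234) with its grip at (332,233). The tweezers run from their joint at (402,291) to tips at about (413..426,235). The marker is at (375,230), the red tin at (217,173), and what looks like the sleeve at (323,153).

```bash
python3 - <<'E'
from h import *
im=cv2.imread('pics/top0.png')
for n,uv,z in [('holderA',(222,210),.013),('holderB',(222,235),.013),('holdC',(253,209),.013),('holdD',(253,235),.013),('plate',(317,235),.006),('grip',(332,233),.04),('twrear',(402,291),.008),('tipL',(415,234),.008),('tipR',(427,237),.008),('tin',(217,173),.042),('markerA',(377,210),.008),('markerB',(373,248),.008),('sleeve',(323,150),.076)]:
    print(n,ray('top',uv,z).round(3))
hsv=cv2.cvtColor(im,cv2.COLOR_BGR2HSV)
m=cv2.inRange(hsv,(22,120,120),(35,255,255));m[:,:290]=0;m[:,345:]=0;m[:215]=0;m[250:]=0
cs=cv2.findContours(m,0,2)[0];c=max(cs,key=cv2.contourArea);r=cv2.minAreaRect(c);print(r,ray('top',cv2.boxPoints(r),.006).round(4))
m=cv2.inRange(hsv,(100,120,50),(130,255,255));m[:,395:]&=255;m[:,:395]=0;m[:230]=0;m[300:]=0;m[:,440:]=0
n,l,s,c=cv2.connectedComponentsWithStats(m);print(s[1:],c[1:]);print(ray('top',c[1:],.012).round(4))
crop=im[195:310,200:450];cv2.imwrite('pics/c1.png',cv2.resize(crop,None,fx=3.2,fy=3.2,interpolation=cv2.INTER_CUBIC))
E
```

```text
holderA [[0.556 0.378 0.013]]
holderB [[0.473 0.374 0.013]]
holdC [[0.56  0.276 0.013]]
holdD [[0.473 0.272 0.013]]
plate [[0.475 0.063 0.006]]
grip [[0.476 0.014 0.04 ]]
twrear [[ 0.295 -0.209  0.008]]
tipL [[ 0.478 -0.259  0.008]]
tipR [[ 0.469 -0.298  0.008]]
tin [[0.675 0.395 0.042]]
markerA [[ 0.559 -0.136  0.008]]
markerB [[ 0.432 -0.12   0.008]]
sleeve [[0.745 0.044 0.076]]
((330.5, 232.5), (13.0, 5.0), 90.0) [[0.5047 0.0267 0.006 ]
 [0.5047 0.0102 0.006 ]
 [0.4616 0.0104 0.006 ]
 [0.4616 0.0268 0.006 ]]
[[406 251   4   9  16]
 [417 256   4   8  15]] [[407.375      254.6875    ]
 [418.53333333 259.        ]]
[[ 0.4102 -0.2306  0.012 ]
 [ 0.3964 -0.2662  0.012 ]]
```

View pics/c1.png

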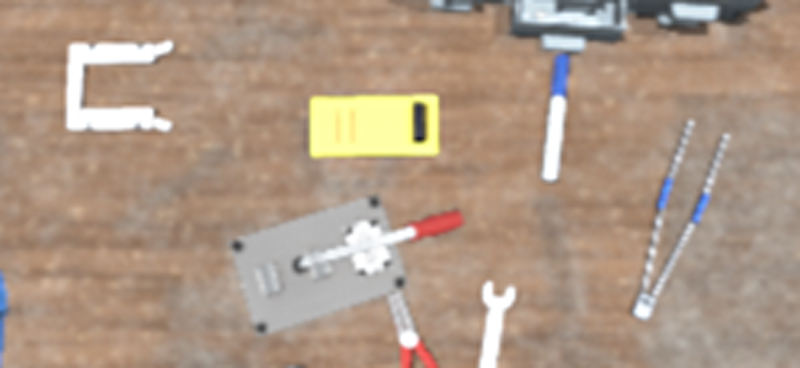

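{"method": "send_rows", "body": {"rows": [{"x":28,"y":37,"hand":50},{"x":28,"y":37},{"x":28,"y":37,"roll":-4},{"x":28,"y":37,"roll":-4},{"x":28,"y":37,"roll":-5},{"x":28,"y":37},{"x":28,"y":37},{"x":28,"y":37},{"x":28,"y":37},{"x":0,"y":10}]}}

```text
schema error: expected keys hand, x, y, z, roll
```

{"method": "send_rows", "body": {"rows": [{"x":8,"y":45},{"x":8,"y":45},{"x":8,"y":45},{"x":8,"y":45},{"x":8,"y":45},{"x":8,"y":45},{"x":8,"y":45},{"x":4},{"x":0},{"x":0}]}}

```text
schema error: expected keys hand, x, y, z, roll
```

```bash
python3 - <<'E'
from h import *
s=get_state();print(s['time'],s['position'],s['tool_rot'],s['qd'].round(3))
c=get_calibration('wrist');print(c);shot('wrist','w1.png')
E
```

```text
0.1 [ 0.14663546 -0.63286923  0.29125002] [-3.11955561e+00 -3.56846543e-01  4.71729793e-04] [-0.    -0.004  0.001 -0.001 -0.001  0.001 -0.002]
{'mtx': array([[306.54092721,   0.        , 315.38597224],
       [  0.        , 306.54092721, 200.39494077],
       [  0.        ,   0.        ,   1.        ]]), 'world_from_camera': array([[ 0.2268305 , -0.94138111, -0.24969886,  0.21453406],
       [-0.97393332, -0.21960192, -0.05682321, -0.61651397],
       [-0.00134205,  0.25607928, -0.96665485,  0.38473437],
       [ 0.        ,  0.        ,  0.        ,  1.        ]])}
```

View pics/w1.png

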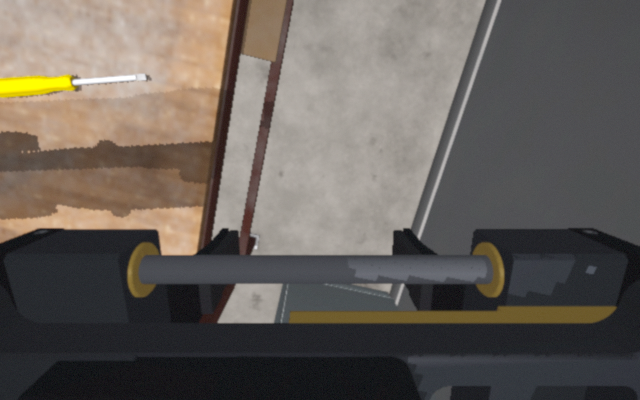

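The moves were refused because every row needs all five keys. The wrist view shows the floor beside the bench, with the fingers at the bottom of the picture, so the camera looks ahead along tool +x.

{"method": "send_rows", "body": {"rows": [{"hand":50,"x":28,"y":37,"z":0,"roll":0},{"hand":50,"x":28,"y":37,"z":0,"roll":0},{"hand":50,"x":28,"y":37,"z":0,"roll":-4},{"hand":50,"x":28,"y":37,"z":0,"roll":-4},{"hand":50,"x":28,"y":37,"z":0,"roll":-5},{"hand":50,"x":28,"y":37,"z":0,"roll":0},{"hand":50,"x":28,"y":37,"z":0,"roll":0},{"hand":50,"x":28,"y":37,"z":0,"roll":0},{"hand":50,"x":28,"y":37,"z":0,"roll":0},{"hand":50,"x":0,"y":10,"z":0,"roll":0}]}}

```text
time: 1.15
position: [0.4027, -0.2845, 0.2924]
tool_rot: [-3.14, -0.017, -0.003]
ft_force: [0.4, 0.2, 0.4]
grip_width: 0.574
grip_force: 0.0
```

{"method": "send_rows", "body": {"rows": [{"hand":50,"x":5,"y":45,"z":0,"roll":0},{"hand":50,"x":5,"y":45,"z":0,"roll":0},{"hand":50,"x":5,"y":45,"z":0,"roll":0},{"hand":50,"x":5,"y":45,"z":0,"roll":0},{"hand":50,"x":0,"y":45,"z":0,"roll":0},{"hand":50,"x":0,"y":45,"z":0,"roll":0},{"hand":50,"x":0,"y":45,"z":0,"roll":0},{"hand":50,"x":0,"y":0,"z":0,"roll":0},{"hand":50,"x":0,"y":0,"z":0,"roll":0},{"hand":50,"x":0,"y":0,"z":0,"roll":0}]}}

```text
time: 2.15
position: [0.4186, 0.0232, 0.2921]
tool_rot: [3.141, -0.002, -0.001]
ft_force: [0.5, -0.4, 0.1]
grip_width: 0.574
grip_force: 0.0
```

```bash
python3 - <<'E'
from h import *
s=get_state();print(s['time'],s['position'],s['tool_rot'],s['qd'].round(3))
np.save('cal1.npy',get_calibration('wrist'),allow_pickle=True);shot('wrist','w2.png')
E
```

```text
2.15 [0.41864582 0.02320842 0.29210355] [ 3.14107851e+00 -1.91310789e-03 -6.88375402e-04] [ 0.008  0.004  0.009  0.    -0.005 -0.001 -0.   ]
```

View pics/w2.png

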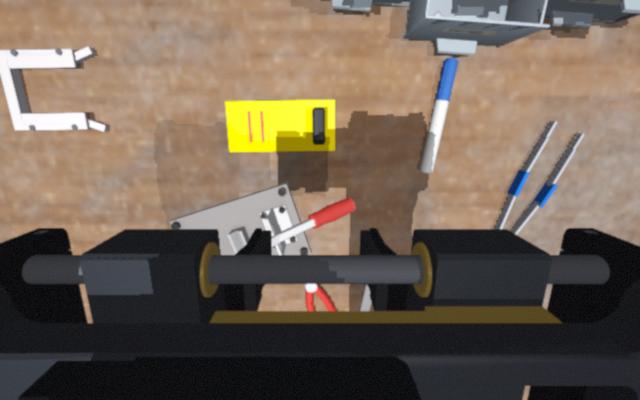

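The wrist view covers everything: the plate at (225..335, 99..153) with its lines on the left and its grip at (319,126), the holder at (8..105, 48..131), and the tweezers' grips at (519,183) and (546,195) with tips at (554,123) and (581,134).

```bash
python3 - <<'E'
from h import *
cal=np.load('cal1.npy',allow_pickle=True).item()
im=cv2.imread('pics/w2.png');hsv=cv2.cvtColor(im,cv2.COLOR_BGR2HSV)
R=lambda uv,z:ray('wrist',uv,z,cal)
m=cv2.inRange(hsv,(22,150,120),(35,255,255));m[180:]=0
c=max(cv2.findContours(m,0,2)[0],key=cv2.contourArea);r=cv2.minAreaRect(c)
b=R(cv2.boxPoints(r),.006);print('plate',r,b.round(4).tolist(),b.mean(0))
for i in range(4):
    d=b[(i+1)%4]-b[i];print(np.linalg.norm(d).round(4),np.degrees(np.arctan2(d[1],d[0])).round(2))
m=cv2.inRange(hsv,(0,0,0),(180,255,70));m[:,:305]=0;m[:,332:]=0;m[148:]=0;m[:102]=0
c=max(cv2.findContours(m,0,2)[0],key=cv2.contourArea);r=cv2.minAreaRect(c);print('grip',r,R(cv2.boxPoints(r),.041).round(4).tolist(),R([r[0]],.041))
# holder
m=cv2.inRange(hsv,(0,0,190),(180,45,255));m[:,130:]=0;m[140:]=0;m[:40]=0
c=max(cv2.findContours(m,0,2)[0],key=cv2.contourArea);print('hold',cv2.boundingRect(c),cv2.contourArea(c))
def edges(mm,cols,top):
    p=[]
    for u in cols:
        v=np.flatnonzero(mm[:,u]);
        if len(v):p.append((u,v[0]-.5 if top else v[-1]+.5))
    return np.array(p)
for n,p in [('upper',edges(m,range(20,75),True)),('lower',edges(m,range(30,86),False))]:
    w=R(p,.013);k=np.polyfit(w[:,1],w[:,0],1);print(n,k,np.degrees(np.arctan(k[0])),w[0],w[-1],np.abs(np.polyval(k,w[:,1])-w[:,0]).max())
lft=[];
for v in range(55,122):
    u=np.flatnonzero(m[v]);
    if len(u):lft.append((u[0]-.5,v))
w=R(lft,.013);k=np.polyfit(w[:,0],w[:,1],1);print('end',k,w[0],w[-1])
m=cv2.inRange(hsv,(100,120,50),(130,255,255));m[:,:490]=0;m[:150]=0;m[225:]=0
n,l,s,c=cv2.connectedComponentsWithStats(m);print(s[1:],R(c[1:],.016))
print('tips',R([(554,123),(581,134)],.012))
E
```

```text
plate ((280.1541748046875, 125.32305908203125), (51.609619140625, 109.55467987060547), 88.7939453125) [[0.5094, 0.1303, 0.006], [0.5119, 0.0012, 0.006], [0.4517, -0.0011, 0.006], [0.4489, 0.1335, 0.006]] [0.48047434 0.06598314 0.006     ]
0.1291 -88.86
0.0603 -177.84
0.1347 91.18
0.0605 -3.08
grip ((318.5, 137.5), (11.0, 11.0), 90.0) [[0.4746, 0.0262, 0.041], [0.4746, 0.0141, 0.041], [0.4627, 0.014, 0.041], [0.4627, 0.0262, 0.041]] [[0.46871411 0.02015349 0.041     ]]
hold (0, 48, 87, 83) 2838.5
upper [0.05486777 0.54564236] 3.1405426677598762 [0.56419193 0.35154196 0.013     ] [0.54981684 0.29452157 0.013     ] 0.011985258802023724
lower [-0.00330494  0.47822984] -0.18935834187005923 [0.482264   0.36000147 0.013     ] [0.47649985 0.2963137  0.013     ] 0.005223946239580002
end [-0.04726887  0.40514263] [0.55756096 0.37603758 0.013     ] [0.48626389 0.38077659 0.013     ]
[[509 171  20  25 265]
 [534 184  23  23 243]] [[ 0.41284488 -0.22580112  0.016     ]
 [ 0.39833994 -0.26114071  0.016     ]]
tips [[ 0.48380085 -0.2585974   0.012     ]
 [ 0.4710646  -0.29337471  0.012     ]]
```

{"method": "send_rows", "body": {"rows": [{"hand":50,"x":0,"y":47,"z":0,"roll":0},{"hand":50,"x":0,"y":47,"z":0,"roll":0},{"hand":50,"x":0,"y":47,"z":0,"roll":0},{"hand":50,"x":0,"y":47,"z":0,"roll":0},{"hand":50,"x":0,"y":47,"z":0,"roll":0},{"hand":50,"x":0,"y":47,"z":0,"roll":0},{"hand":50,"x":0,"y":0,"z":0,"roll":0},{"hand":50,"x":0,"y":0,"z":0,"roll":0},{"hand":50,"x":0,"y":0,"z":0,"roll":0}]}}

```text
time: 3.1
position: [0.4198, 0.3046, 0.2918]
tool_rot: [3.14, -0.004, -0.001]
ft_force: [-0.3, -0.5, 0.1]
grip_width: 0.579
grip_force: 0.0
```

```bash
python3 - <<'E'
from h import *
s=get_state();print(s['time'],s['position'],s['tool_rot'],s['qd'].round(3))
np.save('cal2.npy',get_calibration('wrist'),allow_pickle=True);im=shot('wrist','w3.png')
cv2.imwrite('pics/c3.png',cv2.resize(im[20:170,230:430],None,fx=4,fy=4))
E
```

```text
3.1 [0.4198004  0.30462509 0.29184499] [ 3.14004583e+00 -3.70281262e-03 -7.32434209e-04] [ 0.013 -0.03   0.002  0.004 -0.001 -0.003 -0.006]
```

View pics/c3.png

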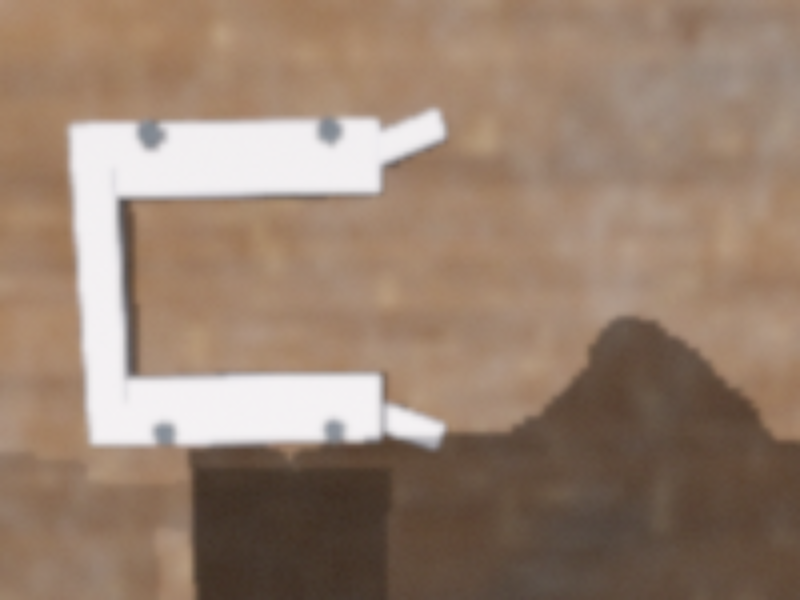

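The crop shows the holder's top face clearly, with its outer corners at about (70,123), (380,118), (382,442) and (90,445).

```bash
python3 - <<'E'
from h import *
cal=np.load('cal2.npy',allow_pickle=True).item()
p=np.array([(70,123),(380,118),(382,441),(90,445),(125,198),(380,193),(382,373),(130,377)],float)/4+(230-.4,20-.4)
w=ray('wrist',p,.013,cal);print(w.round(4))
for a,b in [(0,1),(3,2),(4,5),(7,6),(0,3),(1,2),(5,6)]:
    d=w[a]-w[b];print(a,b,np.linalg.norm(d).round(4),np.degrees(np.arctan2(d[1],d[0])).round(2))
E
```

```text
[[0.5634 0.3804 0.013 ]
 [0.5646 0.2943 0.013 ]
 [0.4771 0.2931 0.013 ]
 [0.4761 0.3796 0.013 ]
 [0.544  0.3661 0.013 ]
 [0.5453 0.2942 0.013 ]
 [0.4965 0.2933 0.013 ]
 [0.4955 0.3669 0.013 ]]
0 1 0.0862 90.79
3 2 0.0865 90.68
4 5 0.0719 90.98
7 6 0.0736 90.8
0 3 0.0873 0.54
1 2 0.0875 0.75
5 6 0.0488 1.05
```

Holder origin is (0.521, 0.303) with heading 90.7°; its width and length match the given sizes. The plate's grip is at (0.4815, 0.021) with heading 91.1°.

{"method": "send_rows", "body": {"rows": [{"hand":50,"x":10,"y":-47,"z":0,"roll":1.2},{"hand":50,"x":10,"y":-47,"z":0,"roll":0},{"hand":50,"x":10,"y":-47,"z":0,"roll":0},{"hand":50,"x":10,"y":-47,"z":0,"roll":0},{"hand":50,"x":10,"y":-47,"z":0,"roll":0},{"hand":50,"x":11,"y":-47,"z":0,"roll":0},{"hand":50,"x":0,"y":-2,"z":-40,"roll":0},{"hand":50,"x":0,"y":0,"z":-40,"roll":0},{"hand":50,"x":0,"y":0,"z":-40,"roll":0},{"hand":50,"x":0,"y":0,"z":0,"roll":0}]}}

```text
time: 4.15
position: [0.4759, 0.0202, 0.1685]
tool_rot: [3.141, 0.029, -0.013]
ft_force: [-0.3, -0.9, -0.1]
grip_width: 0.573
grip_force: 0.0
```

```bash
python3 - <<'E'
from h import *
s=get_state();print(s['time'],s['position'],s['tool_rot'],s['qd'].round(3))
np.save('cal3.npy',get_calibration('wrist'),allow_pickle=True);im=shot('wrist','w4.png')
E
```

```text
4.15 [0.47589033 0.02023586 0.16849471] [ 3.14091985  0.02901977 -0.01345393] [-0.    -0.055 -0.018 -0.099 -0.046  0.06   0.042]
```

View pics/w4.png

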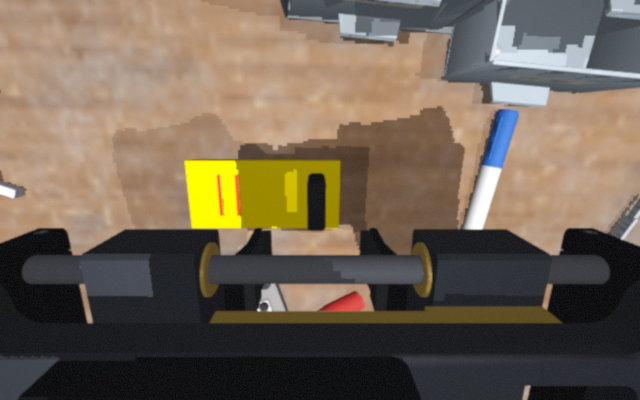

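The grip spans (307..326, 173..229), between the fingers.

```bash
python3 - <<'E'
from h import *
cal=np.load('cal3.npy',allow_pickle=True).item()
R=lambda uv,z:ray('wrist',uv,z,cal).round(4)
print(R([(307,174),(326,174),(307,228),(326,228),(316.5,201)],.041)); print(R([(185,160),(340,160),(191,229)],.006))
s=get_state();print(s['position'],s['tool_rot'])
E
```

```text
[[0.5057 0.0274 0.041 ]
 [0.506  0.0136 0.041 ]
 [0.4639 0.0269 0.041 ]
 [0.4642 0.0124 0.041 ]
 [0.4855 0.0201 0.041 ]]
[[0.5092 0.13   0.006 ]
 [0.5117 0.0009 0.006 ]
 [0.448  0.1304 0.006 ]]
[0.47798038 0.02102277 0.17132458] [ 3.14091513  0.03039991 -0.00619732]
```

{"method": "send_rows", "body": {"rows": [{"hand":50,"x":0,"y":0,"z":-30,"roll":0},{"hand":50,"x":0,"y":0,"z":-30,"roll":0},{"hand":50,"x":0,"y":0,"z":-21,"roll":0},{"hand":50,"x":0,"y":0,"z":0,"roll":0},{"hand":50,"x":0,"y":0,"z":0,"roll":0},{"hand":50,"x":0,"y":0,"z":0,"roll":0}]}}

```text
time: 4.8
position: [0.4816, 0.0224, 0.0937]
tool_rot: [3.14, 0.033, 0.007]
ft_force: [0.3, 0.1, -0.6]
grip_width: 0.574
grip_force: 0.0
```

{"method": "send_rows", "body": {"force": 30, "rows": [{"hand":5,"x":0,"y":0,"z":0,"roll":0},{"hand":5,"x":0,"y":0,"z":0,"roll":0},{"hand":5,"x":0,"y":0,"z":0,"roll":0},{"hand":5,"x":0,"y":0,"z":0,"roll":0},{"hand":5,"x":0,"y":0,"z":0,"roll":0},{"hand":5,"x":0,"y":0,"z":0,"roll":0},{"hand":5,"x":0,"y":0,"z":0,"roll":0},{"hand":5,"x":0,"y":0,"z":0,"roll":0}]}}

```text
time: 5.6
position: [0.4799, 0.0223, 0.0913]
tool_rot: [3.141, 0.034, -0.0]
ft_force: [0.6, -1.8, 0.9]
grip_width: 0.155
grip_force: 30.0
```

```bash
python3 - <<'E'
from h import *
s=get_state();print(s['time'],s['position'],s['tool_rot'],s['ft_force'],s['grip_width'],s['grip_force'])
E
```

```text
5.6 [0.47985679 0.02233655 0.09132323] [ 3.14081548e+00  3.38015011e-02 -9.49228475e-05] [ 0.55998072 -1.7952257   0.93406483] 0.15489690800838748 29.999164938926697
```

{"method": "send_rows", "body": {"rows": [{"hand":5,"x":10,"y":15,"z":0,"roll":-0.5},{"hand":5,"x":10,"y":15,"z":0,"roll":0},{"hand":5,"x":10,"y":15,"z":0,"roll":0},{"hand":5,"x":10.5,"y":15,"z":0,"roll":0},{"hand":5,"x":0,"y":20,"z":0,"roll":0},{"hand":5,"x":0,"y":20,"z":0,"roll":0},{"hand":5,"x":0,"y":20,"z":0,"roll":0},{"hand":5,"x":0,"y":10,"z":0,"roll":0},{"hand":5,"x":0,"y":0,"z":0,"roll":0},{"hand":5,"x":0,"y":0,"z":0,"roll":0}]}}

```text
time: 6.6
position: [0.5202, 0.1534, 0.0913]
tool_rot: [-3.14, -0.021, 0.0]
ft_force: [-0.8, 2.2, 1.5]
grip_width: 0.157
grip_force: 30.0
```

```bash
python3 - <<'E'
from h import *
s=get_state();print(s['time'],s['position'],s['tool_rot'],s['ft_force'],s['grip_width'],s['grip_force'])
np.save('cal4.npy',get_calibration('wrist'),allow_pickle=True);im=shot('wrist','w5.png')
cv2.imwrite('pics/c5.png',cv2.resize(im[110:260,150:350],None,fx=4,fy=4))
E
```

```text
6.6 [0.52018199 0.15335819 0.0913289 ] [-3.14036274e+00 -2.14572208e-02  1.40003471e-04] [-0.81644322  2.20538509  1.45140918] 0.15668020711517724 29.994679391384125
```

View pics/c5.png

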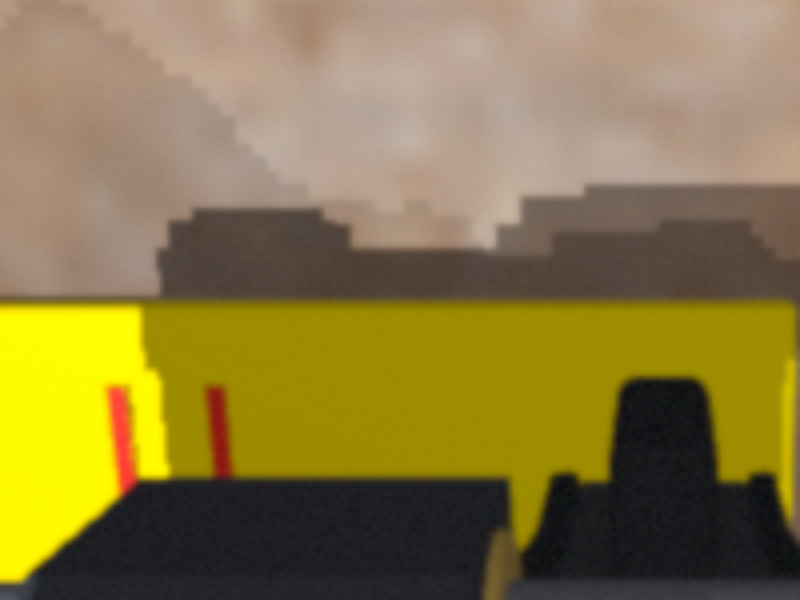

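The plate sits in the grip with its far edge at crop row 298 (image row about 184); the lines are at crop columns 120 and 220.

```bash
python3 - <<'E'
from h import *
cal=np.load('cal4.npy',allow_pickle=True).item()
im=cv2.imread('pics/w5.png');hsv=cv2.cvtColor(im,cv2.COLOR_BGR2HSV)
m=cv2.inRange(hsv,(22,150,90),(35,255,255));m[215:]=0
x0,y0,w,h=cv2.boundingRect(m);print(x0,y0,w,h)
p=np.array([(u,np.flatnonzero(m[:,u])[0]-.5) for u in range(x0+6,x0+w-6)]);q=ray('wrist',p,.006,cal)
k=np.polyfit(q[:,1],q[:,0],1);print('edge',k,'plate heading',90-np.degrees(np.arctan(k[0])),'x at y=.153',np.polyval(k,.153))
print('front',ray('wrist',[(x0,200)],.006,cal))
a=cv2.inRange(hsv,(0,0,190),(180,45,255));a[240:]=0;a[:,140:]=0;bx=cv2.boundingRect(a);print(bx)
pts=np.argwhere(a)[:,::-1];r=pts[pts[:,0]>=bx[0]+bx[2]-60]
for u in range(bx[0]+bx[2]-50,bx[0]+bx[2],5):
    v=np.flatnonzero(a[:,u]);
    if len(v):print(u,v[0],v[-1],ray('wrist',[(u,v[0]-.5),(u,v[-1]+.5)],.013,cal).round(4)[:,:2].tolist())
E
```

```text
131 185 219 30
edge [-0.01488465  0.55453883] plate heading 90.85276485471 x at y=.153 0.5522614760396082
front [[0.54103781 0.26569    0.006     ]]
(0, 156, 105, 41)
55 163 195 [[0.5641, 0.301], [0.545, 0.3049]]
60 163 195 [[0.5642, 0.2982], [0.545, 0.302]]
65 163 195 [[0.5642, 0.2954], [0.5451, 0.2991]]
70 187 195 [[0.5504, 0.2952], [0.5451, 0.2962]]
75 165 180 [[0.5632, 0.29], [0.554, 0.2917]]
80 164 178 [[0.5638, 0.2871], [0.5552, 0.2886]]
85 161 176 [[0.5655, 0.284], [0.5564, 0.2856]]
90 159 174 [[0.5667, 0.281], [0.5576, 0.2825]]
95 157 172 [[0.5678, 0.278], [0.5588, 0.2795]]
100 158 170 [[0.5673, 0.2753], [0.56, 0.2765]]
```

{"method": "send_rows", "body": {"rows": [{"hand":5,"x":-0.2,"y":10,"z":0,"roll":0},{"hand":5,"x":-0.2,"y":10,"z":0,"roll":0},{"hand":5,"x":-0.2,"y":10,"z":0,"roll":0},{"hand":5,"x":-0.2,"y":10,"z":0,"roll":0},{"hand":5,"x":-0.1,"y":10,"z":0,"roll":0},{"hand":5,"x":-0.1,"y":10,"z":0,"roll":0},{"hand":5,"x":-0.1,"y":10,"z":0,"roll":0},{"hand":5,"x":0,"y":0,"z":0,"roll":0}]}}

```text
time: 7.45
position: [0.519, 0.2259, 0.0914]
tool_rot: [-3.138, -0.024, -0.001]
ft_force: [1.6, 1.4, 1.3]
grip_width: 0.154
grip_force: 30.0
```

{"method": "send_rows", "body": {"rows": [{"hand":5,"x":-0.1,"y":8,"z":0,"roll":0},{"hand":5,"x":-0.1,"y":8,"z":0,"roll":0},{"hand":5,"x":-0.1,"y":6,"z":0,"roll":0},{"hand":5,"x":0,"y":5,"z":0,"roll":0},{"hand":5,"x":0,"y":0,"z":0,"roll":0},{"hand":5,"x":0,"y":0,"z":0,"roll":0}]}}

```text
time: 8.05
position: [0.5188, 0.2509, 0.0913]
tool_rot: [-3.139, -0.022, -0.0]
ft_force: [0.8, 0.5, 1.3]
grip_width: 0.16
grip_force: 30.0
```

{"method": "send_rows", "body": {"rows": [{"hand":5,"x":0,"y":3,"z":0,"roll":0},{"hand":5,"x":0,"y":2,"z":0,"roll":0},{"hand":5,"x":0,"y":1,"z":0,"roll":0},{"hand":5,"x":0,"y":0,"z":0,"roll":0},{"hand":5,"x":0,"y":0,"z":0,"roll":0}]}}

```text
time: 8.55
position: [0.5189, 0.2554, 0.0913]
tool_rot: [3.141, 0.02, -0.0]
ft_force: [-0.7, -3.3, 4.6]
grip_width: 0.158
grip_force: 30.0
```

{"method": "send_rows", "body": {"rows": [{"hand":5,"x":0,"y":2,"z":0,"roll":0},{"hand":5,"x":0,"y":1,"z":0,"roll":0},{"hand":5,"x":0,"y":0,"z":0,"roll":0},{"hand":5,"x":0,"y":0,"z":0,"roll":0}]}}

```text
time: 8.95
position: [0.519, 0.2578, 0.0913]
tool_rot: [3.14, 0.02, -0.0]
ft_force: [-0.8, -5.2, 6.3]
grip_width: 0.156
grip_force: 30.0
```

{"method": "send_rows", "body": {"rows": [{"hand":5,"x":0,"y":2,"z":0,"roll":0},{"hand":5,"x":0,"y":1,"z":0,"roll":0},{"hand":5,"x":0,"y":0,"z":0,"roll":0},{"hand":5,"x":0,"y":0,"z":0,"roll":0},{"hand":5,"x":0,"y":0,"z":0,"roll":0}]}}

```text
time: 9.45
position: [0.5191, 0.2581, 0.0913]
tool_rot: [3.135, 0.017, -0.003]
ft_force: [-2.5, -12.1, 11.3]
grip_width: 0.157
grip_force: 30.0
```

{"method": "send_rows", "body": {"rows": [{"hand":5,"x":0,"y":-3,"z":0,"roll":0},{"hand":5,"x":0,"y":0,"z":0,"roll":0},{"hand":40,"x":0,"y":0,"z":0,"roll":0},{"hand":40,"x":0,"y":0,"z":0,"roll":0},{"hand":40,"x":0,"y":0,"z":0,"roll":0},{"hand":40,"x":0,"y":0,"z":0,"roll":0},{"hand":40,"x":0,"y":0,"z":0,"roll":0},{"hand":40,"x":0,"y":0,"z":0,"roll":0},{"hand":40,"x":0,"y":0,"z":0,"roll":0},{"hand":40,"x":0,"y":0,"z":0,"roll":0}]}}

```text
time: 10.45
position: [0.5189, 0.2588, 0.0913]
tool_rot: [-3.141, -0.021, 0.0]
ft_force: [0.3, 0.1, 0.1]
grip_width: 0.459
grip_force: 0.0
```

{"method": "send_rows", "body": {"rows": [{"hand":40,"x":0,"y":0,"z":25,"roll":0},{"hand":40,"x":0,"y":0,"z":35,"roll":0},{"hand":40,"x":0,"y":0,"z":40,"roll":0},{"hand":60,"x":-20,"y":0,"z":40,"roll":0},{"hand":60,"x":-20,"y":0,"z":40,"roll":0},{"hand":60,"x":-20,"y":0,"z":20,"roll":0},{"hand":60,"x":-20,"y":0,"z":0,"roll":0},{"hand":60,"x":-20,"y":0,"z":0,"roll":0},{"hand":60,"x":0,"y":0,"z":0,"roll":0},{"hand":60,"x":0,"y":0,"z":0,"roll":0}]}}

```text
time: 11.45
position: [0.4193, 0.2585, 0.2915]
tool_rot: [3.14, 0.02, 0.003]
ft_force: [0.1, -1.0, 0.1]
grip_width: 0.689
grip_force: 0.0
```

```bash
python3 - <<'E'
from h import *
s=get_state();print(s['time'],s['position'],s['tool_rot'],s['ft_force'],s['grip_width'],s['qd'].round(3))
np.save('cal5.npy',get_calibration('wrist'),allow_pickle=True);im=shot('wrist','w6.png')
E
```

```text
11.45 [0.41928145 0.25850237 0.29151514] [3.14038189e+00 2.01202273e-02 2.85292481e-03] [ 0.10624579 -1.0020893   0.05282628] 0.6889783910463058 [-0.004  0.035  0.017 -0.014  0.006 -0.002 -0.   ]
```

View pics/w6.png

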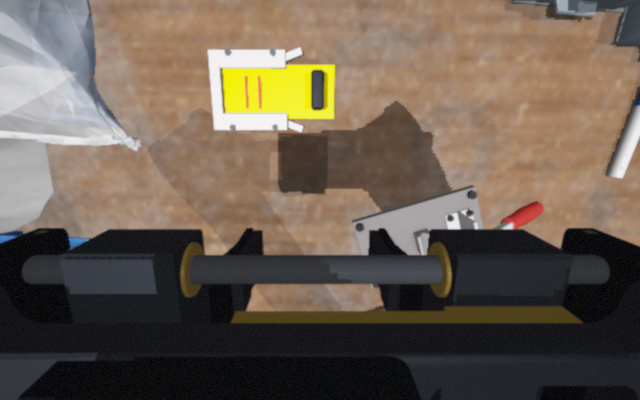

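The plate is in the slot: the red lines are at (247,92) and (260,92), its rear edge is at column 335, and the holder's end is at column 209.

```bash
python3 - <<'E'
from h import *
cal=np.load('cal5.npy',allow_pickle=True).item()
im=cv2.imread('pics/w6.png');hsv=cv2.cvtColor(im,cv2.COLOR_BGR2HSV)
R=lambda p,z:ray('wrist',p,z,cal).round(4)[:,:2].tolist()
m=cv2.inRange(hsv,(22,150,90),(35,255,255));m[150:]=0;m[:,345:]=0
n=[np.flatnonzero(m[v])[-1]+.5 for v in (68,72,76,105,110,115)];print('rear',n,R([(n[1],72),(n[4],110)],.006))
r=cv2.inRange(hsv,(0,120,100),(12,255,255))|cv2.inRange(hsv,(170,120,100),(180,255,255));r[:70]=0;r[115:]=0;r[:,:235]=0;r[:,275:]=0
k,l,s,c=cv2.connectedComponentsWithStats(r)
for i in range(1,k):
    if s[i,4]>8:print('line',s[i],c[i],R([c[i]],.006))
ys=[np.flatnonzero(m[:,u]) for u in (300,305,330)];print('sides',R([(330,ys[2][0]-.5),(330,ys[2][-1]+.5)],.006))
a=cv2.inRange(hsv,(0,0,190),(180,45,255));a[:45]=0;a[135:]=0;a[:,:195]=0;a[:,310:]=0
e=[np.flatnonzero(a[v])[0]-.5 for v in (60,90,120)];print('end',e,R([(e[0],60),(e[1],90),(e[2],120)],.013))
u=np.flatnonzero(a[:,250]);print('outer',R([(250,u[0]-.5),(250,u[-1]+.5)],.013))
E
```

```text
rear [np.float64(335.5), np.float64(334.5), np.float64(334.5), np.float64(334.5), np.float64(334.5), np.float64(333.5)] [[0.5423, 0.2384], [0.5003, 0.2371]]
line [245  77   3  31  38] [246.21052632  90.97368421] [[0.5202, 0.341]]
line [258  77   3  31  47] [259.29787234  92.27659574] [[0.519, 0.3257]]
sides [[0.5503, 0.2438], [0.4905, 0.2422]]
end [np.float64(207.5), np.float64(209.5), np.float64(212.5)] [[0.5519, 0.3814], [0.5201, 0.3815], [0.4869, 0.3804]]
outer [[0.5643, 0.3333], [0.4766, 0.3369]]
```

{"method": "send_rows", "body": {"rows": [{"hand":60,"x":4,"y":-45,"z":0,"roll":0},{"hand":60,"x":4,"y":-45,"z":0,"roll":0},{"hand":60,"x":2,"y":-45,"z":0,"roll":0},{"hand":60,"x":0,"y":-45,"z":0,"roll":0},{"hand":60,"x":0,"y":-45,"z":0,"roll":0},{"hand":60,"x":0,"y":-45,"z":0,"roll":0},{"hand":60,"x":0,"y":-45,"z":0,"roll":0},{"hand":60,"x":-4,"y":-45,"z":0,"roll":-7.9},{"hand":60,"x":-8,"y":-45,"z":0,"roll":-7.9},{"hand":60,"x":-8,"y":-45,"z":0,"roll":-7.9}]}}

```text
time: 12.5
position: [0.4089, -0.1938, 0.2908]
tool_rot: [-3.077, 0.634, 0.001]
ft_force: [1.2, -0.9, -0.1]
grip_width: 0.686
grip_force: 0.0
```

{"method": "send_rows", "body": {"rows": [{"hand":60,"x":-4,"y":-45,"z":0,"roll":0},{"hand":60,"x":0,"y":-7,"z":0,"roll":0},{"hand":60,"x":0,"y":0,"z":0,"roll":0},{"hand":60,"x":0,"y":0,"z":0,"roll":0},{"hand":60,"x":0,"y":0,"z":0,"roll":0},{"hand":60,"x":0,"y":0,"z":0,"roll":0}]}}

```text
time: 13.1
position: [0.4054, -0.2419, 0.2914]
tool_rot: [3.079, -0.621, 0.0]
ft_force: [0.2, 0.1, -0.1]
grip_width: 0.688
grip_force: 0.0
```

```bash
python3 - <<'E'
from h import *
s=get_state();print(s['time'],s['position'],s['tool_rot'],s['grip_width'],s['qd'].round(3))
cal=get_calibration('wrist');np.save('cal6.npy',cal,allow_pickle=True);im=shot('wrist','w7.png')
hsv=cv2.cvtColor(im,cv2.COLOR_BGR2HSV)
m=cv2.inRange(hsv,(100,120,50),(130,255,255));m[230:]=0
n,l,st,c=cv2.connectedComponentsWithStats(m)
for i in range(1,n):
    if st[i,4]>40:print(st[i],c[i],ray('wrist',[c[i]],.014,cal))
E
```

```text
13.1 [ 0.40542971 -0.24192106  0.29139817] [ 3.07929819e+00 -6.20808570e-01  5.76261240e-05] 0.6878117573855866 [ 0.001 -0.004  0.005 -0.     0.001 -0.    -0.   ]
[173  97  25  39 545] [184.04036697 116.12844037] [[ 0.53203105 -0.12852604  0.014     ]]
[302 165   6  26  98] [304.80612245 177.19387755] [[ 0.41121837 -0.22989946  0.014     ]]
[333 165   6  26 115] [335.72173913 177.53043478] [[ 0.3961632  -0.26472207  0.014     ]]
```

View pics/w7.png

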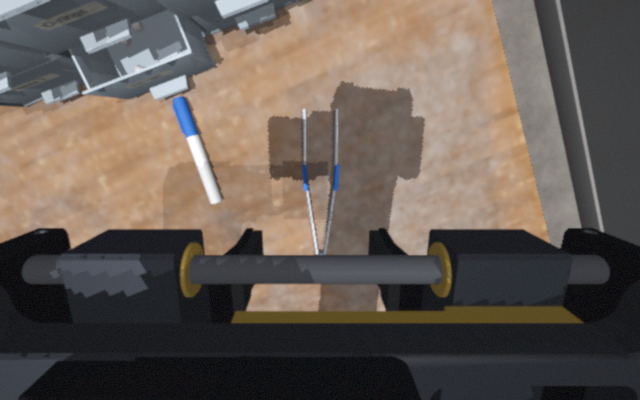

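The tweezers are lined up with the tool. The grips are at (305,177) and (336,178), so their midpoint is (0.4037, -0.2473), about 5.6 mm to the side of the TCP.

{"method": "send_rows", "body": {"rows": [{"hand":68,"x":-1.7,"y":-5.4,"z":-20,"roll":0},{"hand":68,"x":0,"y":0,"z":-40,"roll":0},{"hand":68,"x":0,"y":0,"z":-45,"roll":0},{"hand":68,"x":0,"y":0,"z":-45,"roll":0},{"hand":68,"x":0,"y":0,"z":-40,"roll":0},{"hand":68,"x":0,"y":0,"z":-20,"roll":0},{"hand":68,"x":0,"y":0,"z":0,"roll":0},{"hand":68,"x":0,"y":0,"z":0,"roll":0},{"hand":68,"x":0,"y":0,"z":0,"roll":0},{"hand":68,"x":0,"y":0,"z":0,"roll":0}]}}

```text
time: 14.15
position: [0.4043, -0.2493, 0.083]
tool_rot: [3.077, -0.624, 0.005]
ft_force: [-1.1, -1.3, -0.5]
grip_width: 0.779
grip_force: 0.0
```

{"method": "send_rows", "body": {"rows": [{"hand":68,"x":0,"y":0,"z":-5,"roll":0},{"hand":68,"x":0,"y":0,"z":-3.5,"roll":0},{"hand":68,"x":0,"y":0,"z":0,"roll":0},{"hand":68,"x":0,"y":0,"z":0,"roll":0},{"hand":68,"x":0,"y":0,"z":0,"roll":0}]}}

```text
time: 14.65
position: [0.4032, -0.2486, 0.0728]
tool_rot: [3.079, -0.625, -0.0]
ft_force: [0.5, 0.2, 0.2]
grip_width: 0.786
grip_force: 0.0
```

{"method": "send_rows", "body": {"force": 30, "rows": [{"hand":45,"x":0,"y":0,"z":0,"roll":0},{"hand":45,"x":0,"y":0,"z":0,"roll":0},{"hand":45,"x":0,"y":0,"z":0,"roll":0},{"hand":30,"x":0,"y":0,"z":0,"roll":0},{"hand":30,"x":0,"y":0,"z":0,"roll":0},{"hand":30,"x":0,"y":0,"z":0,"roll":0},{"hand":30,"x":0,"y":0,"z":0,"roll":0},{"hand":30,"x":0,"y":0,"z":0,"roll":0},{"hand":30,"x":0,"y":0,"z":0,"roll":0},{"hand":30,"x":0,"y":0,"z":0,"roll":0}]}}

```text
time: 15.65
position: [0.4032, -0.2487, 0.0728]
tool_rot: [3.079, -0.625, 0.0]
ft_force: [-0.7, 0.1, 0.7]
grip_width: 0.348
grip_force: 5.5
```

Opening is 30.3 mm with 5.5 N on the pads, which matches the given spring. Lifting gently.

{"method": "send_rows", "body": {"rows": [{"hand":30,"x":0,"y":0,"z":5,"roll":0},{"hand":30,"x":0,"y":0,"z":10,"roll":0},{"hand":30,"x":0,"y":0,"z":20,"roll":0},{"hand":30,"x":0,"y":0,"z":25,"roll":0},{"hand":30,"x":0,"y":0,"z":25,"roll":0},{"hand":30,"x":0,"y":0,"z":20,"roll":0},{"hand":30,"x":0,"y":0,"z":15,"roll":0},{"hand":30,"x":0,"y":0,"z":5,"roll":0},{"hand":30,"x":0,"y":0,"z":0,"roll":0},{"hand":30,"x":0,"y":0,"z":0,"roll":0}]}}

```text
time: 16.65
position: [0.4028, -0.2484, 0.1972]
tool_rot: [-3.078, 0.625, 0.002]
ft_force: [0.8, -0.4, -0.8]
grip_width: 0.347
grip_force: 5.4
```

```bash
python3 - <<'E'
from h import *
s=get_state();print(s['time'],s['position'],s['tool_rot'],s['grip_width'],s['grip_force'])
cal=get_calibration('wrist');np.save('cal7.npy',cal,allow_pickle=True);im=shot('wrist','w8.png')
T=np.array(cal['world_from_camera']);K=np.array(cal['mtx'])
a=2*np.arctan2(s['tool_rot'][1],s['tool_rot'][0])
ax=np.array([np.cos(a),np.sin(a),0])
for d in (0,40,80,90):
    for z in (.004,.019):  # rel. to fingertip z - 
        p=s['position']+ax*d/1000;p[2]=s['position'][2]-.0725+z
        q=K@(np.linalg.inv(T)@np.r_[p,1])[:3];print(d,z,(q[:2]/q[2]).round(1))
hsv=cv2.cvtColor(im,cv2.COLOR_BGR2HSV)
# edges above fingers: print grey rows
g=cv2.cvtColor(im,cv2.COLOR_BGR2GRAY)
gb=cv2.absdiff(g,cv2.medianBlur(g,25))
for v in range(120,226,6): print(v,[u+290 for u in np.flatnonzero(gb[v,290:350]>30)])
E
```

```text
16.65 [ 0.40275795 -0.24839346  0.19723777] [-3.07848624e+00  6.24864158e-01  1.57438909e-03] 0.3466057070597739 5.356055572628975
0 0.004 [316.3 245.3]
0 0.019 [316.4 256.8]
40 0.004 [316.5 175.9]
40 0.019 [316.6 181.4]
80 0.004 [316.6  97.2]
80 0.019 [316.8  94.9]
90 0.004 [316.7  75.8]
90 0.019 [316.8  71.3]
120 [np.int64(296), np.int64(297), np.int64(298), np.int64(299), np.int64(300), np.int64(302), np.int64(304), np.int64(305), np.int64(306), np.int64(307), np.int64(308), np.int64(309), np.int64(330), np.int64(331), np.int64(332), np.int64(333), np.int64(334)]
126 [np.int64(295), np.int64(296), np.int64(297), np.int64(298), np.int64(299), np.int64(300), np.int64(330), np.int64(331), np.int64(332), np.int64(333), np.int64(334)]
132 [np.int64(290), np.int64(291), np.int64(292), np.int64(293), np.int64(295), np.int64(296), np.int64(297), np.int64(298), np.int64(299), np.int64(300), np.int64(331), np.int64(332), np.int64(333), np.int64(334), np.int64(335)]
138 [np.int64(290), np.int64(291), np.int64(296), np.int64(297), np.int64(298), np.int64(299), np.int64(332), np.int64(333), np
[... 1617 characters left out ...]
335), np.int64(336), np.int64(337)]
204 [np.int64(290), np.int64(291), np.int64(299), np.int64(300), np.int64(301), np.int64(302), np.int64(303), np.int64(304), np.int64(335), np.int64(336), np.int64(337)]
210 [np.int64(301), np.int64(302), np.int64(303), np.int64(304), np.int64(309), np.int64(311), np.int64(314), np.int64(315), np.int64(316), np.int64(317), np.int64(318), np.int64(323), np.int64(324), np.int64(325), np.int64(335), np.int64(336), np.int64(337)]
216 [np.int64(324), np.int64(325), np.int64(326), np.int64(336), np.int64(337), np.int64(338)]
222 [np.int64(290), np.int64(291), np.int64(296), np.int64(297), np.int64(321), np.int64(322), np.int64(336), np.int64(337), np.int64(338)]
```

```bash
python3 - <<'E'
from h import *
im=cv2.imread('pics/w8.png');g=cv2.cvtColor(im,cv2.COLOR_BGR2GRAY);hs=cv2.cvtColor(im,cv2.COLOR_BGR2HSV)
for v in range(80,124,4): print(v,g[v,292:340:2].tolist())
m=cv2.inRange(hs,(100,120,40),(130,255,255));m[230:]=0;m[:,:270]=0;m[:,360:]=0
print([r for r in cv2.connectedComponentsWithStats(m)[2][1:].tolist() if r[4]>20])
E
```

```text
80 [156, 154, 153, 154, 158, 160, 163, 163, 165, 167, 168, 167, 164, 164, 160, 159, 157, 158, 159, 158, 158, 154, 145, 155]
84 [159, 155, 157, 160, 162, 165, 167, 166, 168, 170, 169, 170, 165, 163, 160, 159, 162, 161, 161, 159, 157, 124, 97, 91]
88 [157, 159, 162, 163, 164, 162, 162, 164, 170, 172, 171, 172, 171, 168, 164, 158, 144, 157, 163, 162, 148, 98, 96, 93]
92 [163, 164, 164, 164, 164, 161, 160, 158, 163, 168, 172, 174, 172, 170, 165, 116, 125, 165, 162, 115, 98, 99, 97, 96]
96 [165, 164, 188, 225, 222, 161, 158, 157, 158, 161, 164, 168, 168, 169, 163, 118, 144, 160, 132, 145, 152, 119, 98, 98]
100 [159, 158, 207, 246, 241, 156, 157, 159, 161, 162, 163, 164, 166, 165, 151, 101, 125, 126, 109, 154, 164, 130, 100, 102]
104 [158, 161, 218, 247, 241, 160, 160, 161, 162, 159, 160, 163, 167, 166, 133, 103, 130, 148, 105, 154, 164, 141, 103, 105]
108 [162, 165, 222, 248, 240, 157, 161, 164, 164, 162, 164, 165, 168, 169, 130, 106, 140, 105, 105, 151, 164, 143, 105, 108]
112 [168, 166, 228, 249, 236, 161, 166, 165, 163, 162, 165, 164, 167, 166, 146, 104, 101, 101, 103, 147, 164, 144, 105, 112]
116 [169, 168, 224, 250, 232, 163, 169, 168, 164, 161, 162, 164, 165, 165, 135, 107, 106, 101, 99, 141, 164, 144, 102, 109]
120 [168, 167, 224, 250, 224, 132, 130, 108, 100, 107, 96, 100, 109, 98, 101, 104, 101, 100, 100, 139, 161, 146, 102, 103]
[[334, 219, 11, 11, 54], [287, 220, 10, 10, 44]]
```

{"method": "send_rows", "body": {"rows": [{"hand":29.3,"x":4,"y":10,"z":0,"roll":0},{"hand":29.3,"x":4,"y":20,"z":0,"roll":2},{"hand":29.3,"x":4,"y":30,"z":0,"roll":4},{"hand":29.3,"x":4,"y":30,"z":0,"roll":4},{"hand":29.3,"x":4,"y":30,"z":0,"roll":4},{"hand":29.3,"x":4,"y":30,"z":0,"roll":4},{"hand":29.3,"x":4,"y":30,"z":0,"roll":4},{"hand":29.3,"x":4,"y":30,"z":0,"roll":1.7},{"hand":29.3,"x":4,"y":30,"z":0,"roll":0},{"hand":29.3,"x":1,"y":30,"z":0,"roll":0}]}}

```text
time: 17.7
position: [0.4393, 0.0255, 0.1977]
tool_rot: [3.141, 0.031, -0.0]
ft_force: [-0.3, 0.6, -0.8]
grip_width: 0.338
grip_force: 5.6
```

{"method": "send_rows", "body": {"rows": [{"hand":29.3,"x":0,"y":35,"z":0,"roll":0},{"hand":29.3,"x":0,"y":35,"z":0,"roll":0},{"hand":29.3,"x":0,"y":35,"z":0,"roll":0},{"hand":29.3,"x":0,"y":35,"z":0,"roll":0},{"hand":29.3,"x":0,"y":35,"z":0,"roll":0},{"hand":29.3,"x":0,"y":35,"z":0,"roll":0},{"hand":29.3,"x":0,"y":35,"z":0,"roll":0},{"hand":29.3,"x":0,"y":30,"z":0,"roll":0},{"hand":29.3,"x":0,"y":20,"z":0,"roll":0},{"hand":29.3,"x":0,"y":10,"z":0,"roll":0}]}}

```text
time: 18.7
position: [0.4369, 0.3306, 0.198]
tool_rot: [-3.14, -0.034, 0.002]
ft_force: [-0.7, -0.4, -0.4]
grip_width: 0.341
grip_force: 5.6
```

{"method": "send_rows", "body": {"rows": [{"hand":29.3,"x":0,"y":5,"z":-10,"roll":0},{"hand":29.3,"x":0,"y":0,"z":-15,"roll":0},{"hand":29.3,"x":0,"y":0,"z":-15,"roll":0},{"hand":29.3,"x":0,"y":0,"z":-10,"roll":0},{"hand":29.3,"x":0,"y":0,"z":-10,"roll":0},{"hand":29.3,"x":0,"y":0,"z":-5,"roll":0},{"hand":29.3,"x":0,"y":0,"z":0,"roll":0},{"hand":29.3,"x":0,"y":0,"z":0,"roll":0},{"hand":29.3,"x":0,"y":0,"z":0,"roll":0}]}}

```text
time: 19.6
position: [0.4405, 0.3317, 0.1334]
tool_rot: [-3.141, -0.021, -0.001]
ft_force: [-0.2, 0.2, -0.8]
grip_width: 0.334
grip_force: 5.6
```

```bash
cat > m.py <<'E'
from h import *
s=get_state();print(s['time'],s['position'],s['tool_rot'],s['grip_width'],s['grip_force'],s['ft_force'])
cal=get_calibration('wrist');im=shot('wrist','w9_%d.png'%(s['time']*100))
T=np.array(cal['world_from_camera']);K=np.array(cal['mtx'])
a=2*np.arctan2(s['tool_rot'][1],s['tool_rot'][0]);print('yaw',np.degrees(a))
hs=cv2.cvtColor(im,cv2.COLOR_BGR2HSV)
p=s['position']+np.array([np.cos(a),np.sin(a),0])*.08;p[2]-=.0645
pr=lambda p:(lambda q:(q[:2]/q[2]).round(1))(K@(np.linalg.inv(T)@np.r_[p,1])[:3])
print('expected tip',p,pr(p),'mark at',pr([.520,.3335,.006]),'px/mm',K[0,0]/(np.linalg.inv(T)@np.r_[p,1])[2]/1000)
r=cv2.inRange(hs,(0,120,90),(10,255,255))|cv2.inRange(hs,(170,120,90),(180,255,255));r[235:]=0;r[:,:250]=0;r[:,390:]=0
k,l,st,c=cv2.connectedComponentsWithStats(r)
for i in range(1,k):
    if st[i,4]>8: print('red',st[i],ray('wrist',[c[i]],.006,cal).round(4))
u0,v0=pr(p).astype(int)
for v in range(v0-10,v0+22,4):print(v,[tuple(map(int,x)) for x in hs[v,u0-26:u0+28:2,1:]])
E
python3 m.py
```

```text
19.6 [0.44050156 0.33167667 0.13337844] [-3.14101416e+00 -2.06031349e-02 -1.44429952e-03] 0.3343051336017818 5.646119266748428 [-0.20593859  0.16389385 -0.81301749]
yaw -359.2483601248703
expected tip [0.52049467 0.33272613 0.06887844] [316.9  97.5] mark at [315.3 104.6] px/mm 2.041366665005336
red [303  79   4  53 177] [[0.5195 0.3407 0.006 ]]
red [325  79   4  53 112] [[0.5205 0.3258 0.006 ]]
87 [(224, 222), (242, 222), (233, 222), (248, 222), (238, 222), (232, 222), (191, 223), (159, 226), (170, 217), (254, 217), (254, 222), (253, 222), (255, 222), (241, 222), (255, 222), (255, 222), (255, 222), (209, 223), (163, 225), (166, 221), (232, 196), (255, 222), (255, 223), (255, 222), (255, 222), (255, 222), (255, 222)]
91 [(225, 222), (232, 223), (227, 222), (226, 222), (223, 223), (248, 222), (199, 224), (160, 225), (170, 218), (243, 217), (248, 222), (255, 222), (250, 223), (254, 222), (255, 222), (255, 222), (255, 222), (209, 222), (159, 226), (169, 222), (255, 198), (255, 222), (255, 222), (255, 223), (255, 222), (255, 222), (255, 222)]
95 [(224, 222), (232, 222), (230, 222), (214, 
[... 1186 characters left out ...]
 213), (255, 188), (255, 166), (255, 169), (255, 216)]
111 [(222, 223), (216, 223), (224, 222), (136, 213), (11, 204), (18, 214), (12, 174), (171, 213), (182, 219), (222, 219), (229, 223), (230, 223), (239, 222), (255, 181), (255, 166), (255, 168), (255, 215), (199, 224), (149, 214), (13, 183), (17, 216), (15, 203), (131, 201), (255, 217), (255, 205), (255, 169), (255, 215)]
115 [(220, 223), (226, 222), (221, 223), (116, 211), (16, 209), (17, 214), (13, 172), (170, 214), (184, 218), (225, 219), (240, 223), (225, 223), (239, 222), (255, 181), (255, 164), (255, 168), (255, 216), (198, 224), (149, 219), (17, 176), (16, 217), (15, 203), (130, 198), (239, 223), (255, 212), (255, 166), (255, 166)]
```

Gap is about 12 mm, and the tips are centred on the mark to within 1 mm. Lowering to the final height.

{"method": "send_rows", "body": {"rows": [{"hand":29.3,"x":0,"y":0,"z":-10,"roll":0},{"hand":29.3,"x":0,"y":0,"z":-10,"roll":0},{"hand":29.3,"x":0,"y":0,"z":-10,"roll":0},{"hand":29.3,"x":0,"y":0,"z":-8,"roll":0},{"hand":29.3,"x":0,"y":0,"z":-4,"roll":0},{"hand":29.3,"x":0,"y":0,"z":0,"roll":0},{"hand":29.3,"x":0,"y":0,"z":0,"roll":0},{"hand":29.3,"x":0,"y":0,"z":0,"roll":0},{"hand":29.3,"x":0,"y":0,"z":0,"roll":0},{"hand":29.3,"x":0,"y":0,"z":0,"roll":0}]}}

```text
time: 20.65
position: [0.4404, 0.3315, 0.0911]
tool_rot: [-3.141, -0.021, -0.001]
ft_force: [-0.2, 0.3, -0.1]
grip_width: 0.338
grip_force: 5.6
```

```bash
python3 m.py
```

```text
20.65 [0.44036287 0.33146139 0.09109882] [-3.14138839e+00 -2.05589398e-02 -8.55772316e-04] 0.33839822041839773 5.646113902330399 [-0.21393485  0.25530511 -0.12204518]
yaw -359.25006174611906
expected tip [0.52035602 0.33250847 0.02659882] [316.8  97.4] mark at [314.8 100.6] px/mm 2.042203051526686
red [300  68   4  28 109] [[0.5301 0.3409 0.006 ]]
red [327  68   5  28 112] [[0.5303 0.3258 0.006 ]]
red [303 103   2  32  43] [[0.5089 0.3396 0.006 ]]
red [327 118   1  17  17] [[0.5064 0.3264 0.006 ]]
87 [(247, 222), (255, 220), (255, 221), (254, 221), (213, 222), (162, 223), (162, 223), (187, 216), (255, 221), (255, 221), (255, 221), (255, 221), (255, 221), (255, 221), (255, 221), (255, 221), (255, 220), (255, 220), (194, 222), (162, 224), (162, 223), (207, 197), (255, 213), (255, 220), (255, 221), (255, 221), (255, 221)]
91 [(242, 221), (255, 220), (235, 221), (255, 221), (210, 222), (163, 224), (159, 224), (184, 216), (255, 220), (255, 220), (255, 221), (255, 221), (255, 221), (255, 220), (255, 220), (255, 220), (255, 221), (255, 222), (199, 223), (163, 224), (163, 224), (206, 197), (
[... 1291 characters left out ...]
8, 160), (255, 185), (255, 221), (255, 221), (255, 221)]
111 [(255, 222), (255, 222), (255, 221), (156, 212), (11, 201), (17, 212), (12, 170), (161, 200), (255, 163), (255, 161), (255, 165), (255, 214), (255, 222), (255, 223), (255, 222), (255, 222), (255, 222), (255, 222), (168, 210), (13, 180), (17, 216), (16, 201), (95, 153), (255, 186), (255, 221), (255, 221), (255, 221)]
115 [(255, 222), (255, 221), (255, 222), (123, 210), (15, 207), (16, 213), (13, 171), (163, 200), (255, 163), (255, 161), (255, 165), (255, 214), (255, 221), (255, 222), (255, 222), (255, 221), (255, 221), (255, 221), (173, 215), (19, 172), (17, 215), (15, 202), (96, 151), (255, 185), (255, 221), (255, 222), (255, 222)]
```

```bash
python3 -c "
from bench import *
print(close_job())"
```

```text
the job is handed in; nothing more can be done
None
```

The job is handed in, with no verdict returned: by my measurements the plate is home in the slot and released, and the tweezers are held level at about a 12 mm gap, one tip over each red line, tip centre about 20 mm above the plate's top face (about 26 mm above the bench, limit 31).

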